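# Open the padlock on the tin kit box and hold it up

## Robot

A 6-joint arm with a two-finger parallel gripper is mounted at the origin on the work surface. World frame = base frame: x ahead of the robot, y to its left, z up, the work surface at z = 0. Lengths are in m, angles in rad, forces in N, time in s.
With the tool pointing down it reaches from about 0.3 to 0.775 m from the base axis. Payload 14.6 kg.
Tool frame: the origin (TCP) lies at the very end of the fingers, on their centre line; the grasp point (between the pads) lies 19 mm behind it; y points along the fingers, x is the direction in which the jaws open and shut, and the axes are right-handed (so a half turn about y gives the same grasp; the last joint's range is limited). The gripper opens to 94 mm and grips with 3 to 60 N. Pads are 16 mm wide; open, the fingers measure 119 mm over their backs; the gripper's body (75 mm by 177 mm) begins 78 mm behind the grasp point.
Start: joints at [1.234, 0.3, 1.521, -0, 1.321, -0.067], TCP at [0.147, 0.53, 0.205] pointing down, gripper open.
Joint ranges: [-3.03, 3.03], [-0.79, 2.21], [0.23, 2.52], [-1.04, 4.18], [0, 3.07], [-2.55, 2.55]. Speed limits (rad/s): [2.22, 2.22, 2.57, 3.14, 3.14, 3.14].

## Interface

Orientations are given as [roll, pitch, yaw] about the fixed x, y, z axes, in that order (R = Rz(yaw) Ry(pitch) Rx(roll)).
In Python, from station import get_obs, cams, hand_in gives the robot as it stands. The module is installed in compiled form; this text tells all that it offers.
- The arm moves only by the tool step_arm, never from a script. Its argument "plan" is a list of rows, each an object with "grip": the closure, from -1 (fully open) to 1 (shut), so that 0 is half open; "slide": the shift along the tool's x, y, z in m, a list of three; "spin": the turn about the tool's y in degrees. A call has 1 to 20 rows; each row shifts and turns the commanded pose from where the row before left it, along the tool's axes as they then stand; what a row does not reach is not made up. A row lasts 1/12 s, in which the tool goes at most 41.7 mm and 7.16 degrees, less where a joint would pass 70% of its speed; a pose out of reach is approached as far as the arm can. A call is refused whole if a number of a shift passes 0.0417 or a number of a turn 7.16, either way. A call with a gripper value outside its range is refused whole. The fingers move at their own pace and stop on an object; "force" is the grip in N (left out, the last holds). Time passes only in rows, so rows that do not move let the fingers close. It gives the time, the measured TCP pose, the force and the opening at its end, in the units of the state.
- get_obs(): the state, without advancing time (a new reading comes with each control period).
- cams.camera(name): name is "scene" or "side" or "wrist"; returns the picture (480x640x3 uint8, blue, green, red); there is no depth.
- cams.calibration(name): a dict with "K" (3x3 intrinsics, pixels), "k1" (the pictures are not rectified: a ray, as slopes to the right and down, at radius r is drawn at 1 + k1 r^2 times it, then the intrinsics apply), "T" (4x4, takes a point from camera to world coordinates). Camera axes: x right, y up, looking along -z (the intrinsics and any distortion apply to the point x, -y, -z); pixel columns grow to the right and rows downward; lengths in m; the calibration is good to about 2 mm. A picture is of the moment at which its call begins: read the wrist's pose just before it. calibration takes no time and is no camera call; for the wrist camera it gives the pose at the moment of the call.
- hand_in(): hands the job in, once; it reports no verdict.
The state is a dict: "time_s": time; "qpos": joint angles; "joint_vel": joint speeds; "tau": joint torques, N m; "ee_pos": TCP position; "eef_rot": TCP orientation; "force": force on the tool from outside, world axes, zero at the start; "moment": the same for the moment, N m; "grip_width": finger opening in m.
Only numpy, scipy, OpenCV 4.12 (cv2) and the standard library are available. Lean on these libraries where they do the work, as an engineer would, in place of code of your own. Each camera call takes 0.05 s, during which the arm holds its last target.

## Task

The tin kit box on the blue rack is locked: turn the padlock's dial, click by click, until its white pointer rests in the notch at the red mark, then pull the shackle out by its orange tab as far as it goes. Lift the opened lock off the hasp and finish still holding it in the gripper, shackle open, at least 8 cm above the lid (do not put it down or let go). Leave the lantern, the piggy bank and the cup where they stand.

Things in the scene. Friction and masses are not known exactly. Their poses are not given: they have to be found in the camera images.
- rack: blue plastic shoe rack, fixed; one slatted tier 360 x 900 mm, its top 100 mm above the work surface; a guard rail (6 mm radius, axis 35 mm above the tier) runs along its far long edge, with a small white clip-on night light on it (to 130 mm above the tier). Origin: centre of its foot, on the work surface; x across the tier towards the rail, y along it
- kitbox: green tin screwdriver-kit box, 150 (x) x 210 (y) x 45 mm, fixed on the rack. Origin: centre of its underside. On its lid a low steel frame (12 mm high at the sides and back, 7 mm at the front) seats the padlock with about 1.5 mm play all round, and a steel staple (an arch 24 mm high, 22 mm wide, 4 mm thick in x, opening 14 mm wide and 20 mm high) bridges the shackle's short leg, 4 to 8 mm in front of the lock's body, so the closed lock cannot be lifted off
- lid_seat (a point): point on the lid's top surface at the middle of the padlock's seat; box axes
- lock: brass padlock lying on its back in the seat, loose; body 56 x 56 x 26 mm, about 0.22 kg in all, mostly in the  to lift it by the tab, grip firmly; the dial grip serves too. Origin: centre of the body's underside; shackle towards -x, z up along the dial's axis. Red mark on its top, beside the dial on the -x side: where the white pointer must stop; white ticks mark the other notches
- dial (a joint): turn of the dial about its vertical axis, in rad, positive clockwise seen from above, range -0.7 to 3.2. 0: white pointer at the red mark, the opening notch; it starts clockwise of it, so turn it counter-clockwise. Click notches every 0.524 rad; a spring plunger draws the dial into the nearest notch when let go (about 0.04 N m to leave a notch). The latch lets the shackle go only within about 0.1 rad of 0
- dial_grip (a point): point on the dial's axis, 3 mm from the lock body's centre towards the lock's +x and 18 mm above its top face (44 mm above the lid while seated). The grip is a bar 38 mm long, 10 mm wide, 25 mm high, standing on a disc 42 mm across and 5 mm thick; bar top 56 mm above the lid, disc top 31 mm. The point turns with the dial: its -x axis points along the bar to the end with the white pointer
- shackle (a joint): how far the shackle is pulled out of the lock, in m: 0 closed, 0.026 fully open. It slides along the lock's -x; rubs with about 1.2 N when the dial is at 0, else it is stopped after about 1 mm; it stays where it is left. Opened by 0.022 or more it clears the staple
- tab_grip (a point): point in the orange pull tab on the shackle's crossbar: a flat upright plate 10 mm thick (lock x), 30 mm wide (lock y), reaching from 5 to 55 mm above the lock's underside; the point is 43 mm above the underside, midway in thickness and width. 67 mm from the lock's body centre towards -x when closed. Between 24 and 55 mm height only the dial's grip stands near it, about 45 mm away on the lock's side while closed
- lantern: red camping lantern with a black press button on top, 90 mm across, 152 mm high with its bail; loose, origin under its centre
- piggy: pink ceramic piggy bank, 95 x 80 x 95 mm, loose, origin under its centre
- cup: yellow plastic cup, 72 mm across the rim, 85 mm high, loose, origin under its centre
There are look-alikes about, which are no part of the job. What is meant by the lock is not pink, and is the larger of those in its own colour.

How it is judged:
On the way, in this order (a step that is already met when the one before it is completed fails the run):
1. the dial rests in the opening notch, pointer at the red mark, the lock still shut and in its seat (value of joint dial between -0.12 and 0.12 rad and value of joint shackle below 0.004 m), for 0.2 s.
2. the shackle is pulled fully out (value of joint shackle above 0.022 m), for 0.2 s.
At the end, for the whole second after the job is handed in: the opened padlock (shackle out at least 20 mm) is held still by the fingers (contact over 1 N, slower than 4 cm/s), the origin of its body at least 70 mm above the lid, touching neither box nor rack (z of lock in the frame of lid_seat above 0.07 m and value of joint shackle above 0.02 m and contact force between the fingers and lock above 1 N and contact force between lock and kitbox below 0.1 N and contact force between lock and rack below 0.1 N and linear speed of lock below 0.04 m/s); the arm keeps its last pose, push and grip.
It fails at once if the lantern was moved more than 2 cm (distance of lantern from where it was at the start of the episode above 0.02 m).
It fails at once if the piggy bank was moved more than 2 cm (distance of piggy from where it was at the start of the episode above 0.02 m).
It fails at once if the cup was moved more than 2 cm (distance of cup from where it was at the start of the episode above 0.02 m).
It also fails if it takes over 69 s, if anything falls off the work surface, if the arm or the gripper's body presses on something with over 40 N, if the wrist force passes 120 N, or if a joint passes its speed limit or range.

## Working session

There is one attempt and no reset: what is moved stays moved. The work goes in short steps, Python scripts to look and compute and a tool call to move; the robot and the scene stay as the last step left them, time stands still between calls to the robot, and variables do not carry over. Pictures are saved under pics/ and viewed, and the job is handed in when it is done.

Besides the shell and the picture viewer there is one more tool, called after ">>>" by a JSON object that holds its "method" and its "body", one argument or row to a line. step_arm: Moves the arm, as the interface text tells. Its arguments: {"type":"object","properties":{"plan":{"type":"array","items":{"type":"object","properties":{"grip":{"type":"number"},"slide":{"type":"array","items":{"type":"number"}},"spin":{"type":"number"}}}},"force":{"type":"number"}},"required":["plan"]}

```bash
mkdir -p pics; ls; python3 - <<'E'
from station import get_obs,cams
import cv2,json
o=get_obs()
for k,v in o.items(): print(k,v)
for n in ["scene","side","wrist"]:
    c=cams.calibration(n); print(n,c)
    cv2.imwrite(f"pics/{n}0.png",cams.camera(n))
E
```

```text
pics
time_s 0.0
qpos [ 1.23442424e+00  3.00480594e-01  1.52159297e+00 -1.46678968e-05
  1.32069931e+00 -6.66185736e-02]
joint_vel [ 0.00088443  0.00075927  0.00103969  0.00047336  0.00163022 -0.00092017]
tau [ 1.47362234e-04 -5.31819606e+01 -3.52742851e+01  7.08467513e-02
  2.43756291e-02 -1.14891336e-04]
ee_pos [0.14649923 0.52985169 0.2048761 ]
eef_rot [-1.57073194e+00  1.17855062e-03  1.30104649e+00]
force [-0.75019524  0.41664438  0.79711528]
moment [-0.06220912 -0.04449322 -0.02778046]
grip_width 0.09428788149089229
scene {'K': array([[487.50479127,   0.        , 323.22423207],
       [  0.        , 487.50479127, 243.84962559],
       [  0.        ,   0.        ,   1.        ]]), 'k1': -0.006611719558710315, 'T': array([[-0.40721043, -0.74252726,  0.53182039,  1.24663119],
       [ 0.91318424, -0.32044451,  0.25181314,  0.29308126],
       [-0.01655919,  0.58819094,  0.80855254,  1.06589118],
       [ 0.        ,  0.        ,  0.        ,  1.        ]])}
side {'K': array([[504.43009045,   0.        , 312.59247399],
       [  0.        , 504.43009045, 235.2494545 ],
       [  0. 
[... 161 characters left out ...]
    [-1.96428759e-01, -5.33434293e-01,  8.22717204e-01,
         8.32048598e-01],
       [-9.94129331e-04,  8.39171677e-01,  5.43865708e-01,
         6.58804786e-01],
       [ 0.00000000e+00,  0.00000000e+00,  0.00000000e+00,
         1.00000000e+00]])}
wrist {'K': array([[419.81885002,   0.        , 318.98694677],
       [  0.        , 419.81885002, 237.49046625],
       [  0.        ,   0.        ,   1.        ]]), 'k1': -0.004657167684869653, 'T': array([[ 0.26646584, -0.92938333, -0.25542626,  0.07163231],
       [ 0.96384336,  0.2565569 ,  0.07200367,  0.54972538],
       [-0.00138764, -0.26537743,  0.96414361,  0.38418636],
       [ 0.        ,  0.        ,  0.        ,  1.        ]])}
```

View pics/scene0.png

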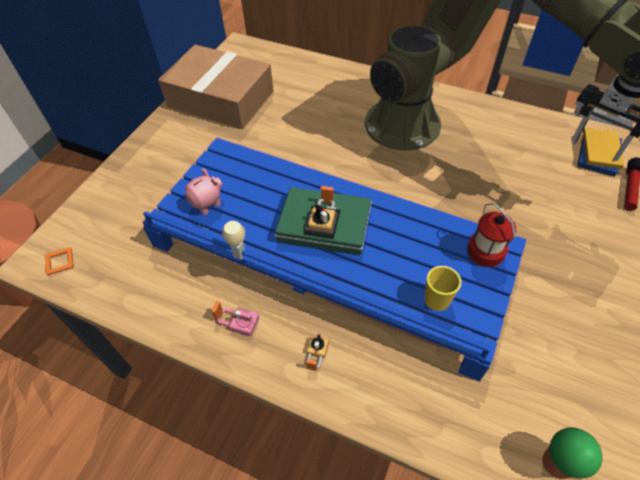

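View pics/side0.png

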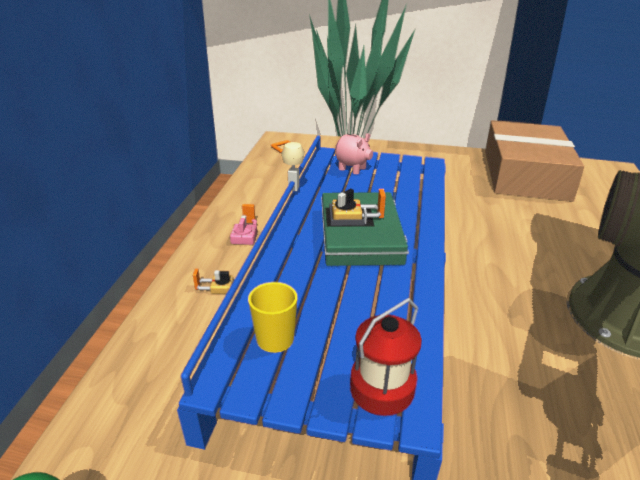

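View pics/wrist0.png

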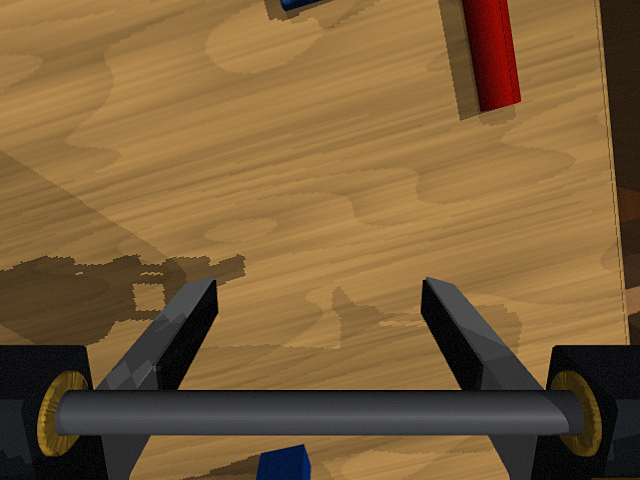

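The scene picture has three lock-like things: a brass one on the green box at (322,218), a smaller brass one on the table at (317,350), and a pink one at (238,320). The first fits, since it is brass, the larger of the two, and sits on the tin box. I'll confirm it in an enlarged crop and measure it.

```bash
cat > h.py <<'E'
import numpy as np,cv2
from station import get_obs,cams
def ray(cal,uv):
    K,k1,T=cal["K"],cal["k1"],cal["T"]
    d=np.array([(uv[0]-K[0,2])/K[0,0],(uv[1]-K[1,2])/K[1,1]])
    s=d.copy()
    for _ in range(20): s=d/(1+k1*(s@s))
    v=T[:3,:3]@np.array([s[0],-s[1],-1.]); return T[:3,3],v/np.linalg.norm(v)
def plane(cal,uv,z):
    o,v=ray(cal,uv); return o+v*(z-o[2])/v[2]
def tri(*pairs):
    A=np.zeros((3,3));b=np.zeros(3);R=[]
    for c,uv in pairs:
        o,v=ray(c,uv);P=np.eye(3)-np.outer(v,v);A+=P;b+=P@o;R.append((o,P))
    p=np.linalg.solve(A,b); return p,[float(np.linalg.norm(P@(p-o))) for o,P in R]
def proj(cal,p):
    T=cal["T"];q=T[:3,:3].T@(np.asarray(p)-T[:3,3]);s=np.array([q[0]/-q[2],-q[1]/-q[2]])
    s=s*(1+cal["k1"]*(s@s)); return cal["K"][:2,:2]@s+cal["K"][:2,2]
E
python3 - <<'E'
import cv2,numpy as np
a=cv2.imread("pics/scene0.png")[165:265,260:390]; b=cv2.imread("pics/side0.png")[170:270,305:435]
cv2.imwrite("pics/crop1.png",np.vstack([cv2.resize(a,(780,600),interpolation=cv2.INTER_CUBIC)]))
cv2.imwrite("pics/crop2.png",cv2.resize(b,(780,600),interpolation=cv2.INTER_CUBIC))
E
```

```text
(no output)
```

View pics/crop1.png

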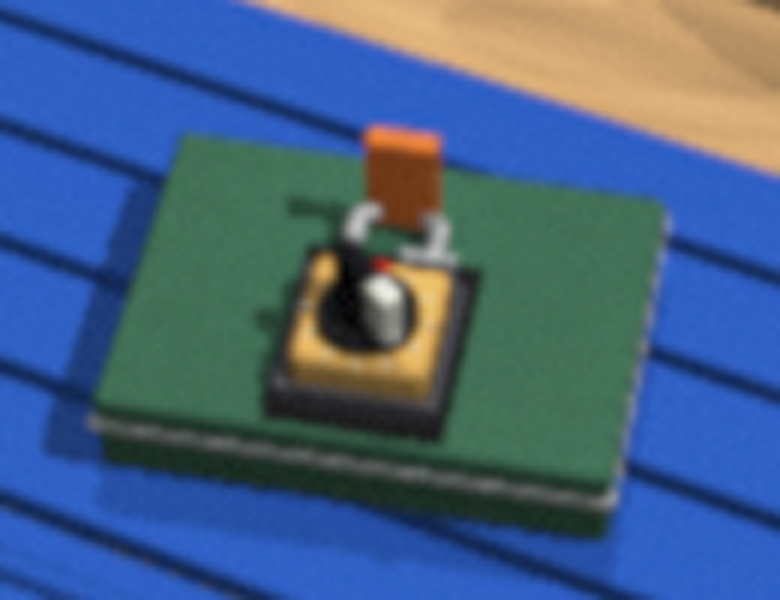

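View pics/crop2.png

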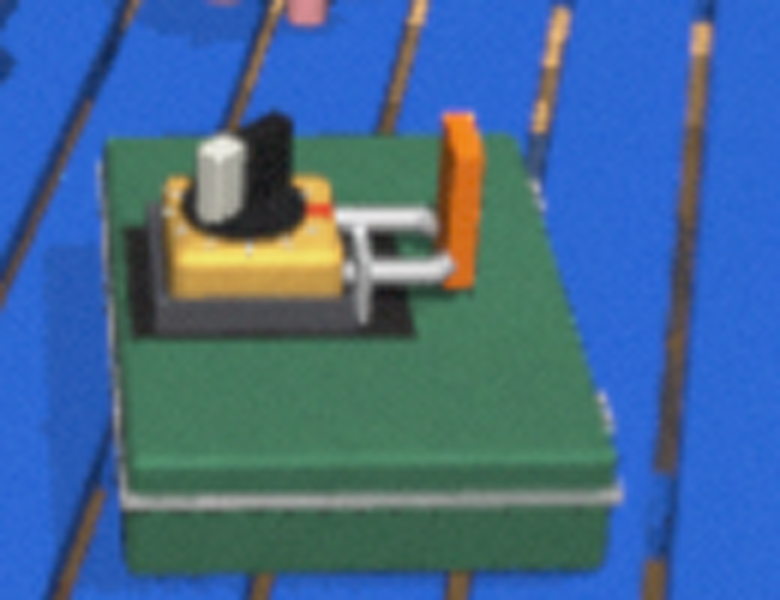

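```bash
python3 - <<'E'
from h import *
S=cams.calibration("scene");D=cams.calibration("side")
s=lambda x,y:(260+x/6,165+y/6); d=lambda x,y:(305+x/6,170+y/6)
# tab top centre
print("tab top",tri((S,s(404,137)),(D,d(460,118))))
print("dial bar top mid",tri((S,s(367,262)),(D,d(247,130))))
print("dial white top end",tri((S,s(384,288)),(D,d(222,146))))
for z in (.145,):
  for p in [(185,135),(665,205),(610,490),(95,410)]: print("scene lid",plane(S,s(*p),z).round(4))
  for p in [(105,137),(513,137),(613,460),(122,468)]: print("side lid",plane(D,d(*p),z).round(4))
for n,c in (("S",S),("D",D)): print(n)
E
```

```text
tab top (array([ 0.52439183, -0.03404577,  0.20594573]), [0.0017877735667271952, 0.0017877735667272154])
dial bar top mid (array([ 0.58972529, -0.0206506 ,  0.20335317]), [0.00028339296360974315, 0.000283392963609807])
dial white top end (array([ 0.59678941, -0.01049269,  0.20155886]), [0.00048199269589993006, 0.00048199269590021163])
scene lid [ 0.5111 -0.1422  0.145 ]
scene lid [0.4677 0.0593 0.145 ]
scene lid [0.6129 0.0916 0.145 ]
scene lid [ 0.6573 -0.1098  0.145 ]
side lid [ 0.6526 -0.1141  0.145 ]
side lid [ 0.5086 -0.1432  0.145 ]
side lid [0.4646 0.0587 0.145 ]
side lid [0.6097 0.0918 0.145 ]
S
D
```

Crop 1 and crop 2 confirm it: brass body with a black dial, white pointer end, red mark on the robot side and orange tab. The tab is near (0.524,-0.034) and the dial near (0.590,-0.021). The box yaw is about 12.4°. Next I raise the arm and bring the wrist camera over the lock.

>>> {"method": "step_arm", "body": {
  "plan": [
    {"grip": -1, "slide": [0, -0.031, 0], "spin": 0},
    {"grip": -1, "slide": [0, -0.031, 0], "spin": 0},
    {"grip": -1, "slide": [0, -0.031, 0], "spin": 0},
    {"grip": -1, "slide": [0, -0.031, 0], "spin": 0},
    {"grip": -1, "slide": [-0.02, 0, -0.028], "spin": 0},
    {"grip": -1, "slide": [-0.02, 0, -0.028], "spin": 0},
    {"grip": -1, "slide": [-0.02, 0, -0.028], "spin": 0},
    {"grip": -1, "slide": [-0.02, 0, -0.028], "spin": 0},
    {"grip": -1, "slide": [-0.02, 0, -0.028], "spin": 0},
    {"grip": -1, "slide": [-0.02, 0, -0.028], "spin": 0},
    {"grip": -1, "slide": [-0.02, 0, -0.028], "spin": 0},
    {"grip": -1, "slide": [-0.02, 0, -0.028], "spin": 0},
    {"grip": -1, "slide": [-0.02, 0, -0.028], "spin": 0},
    {"grip": -1, "slide": [-0.02, 0, -0.028], "spin": 0},
    {"grip": -1, "slide": [-0.02, 0, -0.028], "spin": 0},
    {"grip": -1, "slide": [-0.02, 0, -0.028], "spin": 0},
    {"grip": -1, "slide": [-0.02, 0, -0.028], "spin": 0},
    {"grip": -1, "slide": [-0.02, 0, -0.028], "spin": 0},
    {"grip": -1, "slide": [-0.02, 0, -0.028], "spin": 0},
    {"grip": -1, "slide": [-0.02, 0, -0.028], "spin": 0}
  ]
}}

```text
time_s: 1.82
ee_pos: [0.4938, 0.1006, 0.3293]
eef_rot: [-1.571, 0.0, 1.301]
force: [-0.5, 0.8, 0.4]
grip_width: 0.0938
```

>>> {"method": "step_arm", "body": {
  "plan": [
    {"grip": -1, "slide": [-0.02, 0, -0.028], "spin": 0},
    {"grip": -1, "slide": [-0.02, 0, -0.028], "spin": 0},
    {"grip": -1, "slide": [-0.02, 0, -0.028], "spin": 0},
    {"grip": -1, "slide": [-0.02, 0, -0.028], "spin": 0},
    {"grip": -1, "slide": [0, 0, 0], "spin": 7},
    {"grip": -1, "slide": [0, 0, 0], "spin": 7},
    {"grip": -1, "slide": [0, 0, 0], "spin": 7},
    {"grip": -1, "slide": [0, 0, 0], "spin": 7},
    {"grip": -1, "slide": [0, 0, 0], "spin": 7},
    {"grip": -1, "slide": [0, 0, 0], "spin": 7},
    {"grip": -1, "slide": [0, 0, 0], "spin": 7},
    {"grip": -1, "slide": [0, 0, 0], "spin": 7},
    {"grip": -1, "slide": [0, 0, 0], "spin": 7},
    {"grip": -1, "slide": [0, 0, 0], "spin": 7},
    {"grip": -1, "slide": [0, 0, 0], "spin": 7},
    {"grip": -1, "slide": [0, 0, 0], "spin": 7},
    {"grip": -1, "slide": [0, 0, 0], "spin": 7},
    {"grip": -1, "slide": [0, 0, 0], "spin": 7},
    {"grip": -1, "slide": [0, 0, 0], "spin": 0},
    {"grip": -1, "slide": [0, 0, 0], "spin": 0}
  ]
}}

```text
time_s: 3.48
ee_pos: [0.5797, -0.0047, 0.3292]
eef_rot: [-1.571, 0.0, -0.405]
force: [-0.2, -0.3, 0.5]
grip_width: 0.0941
```

```bash
cat > snap.py <<'E'
import sys,pickle
from h import *
n=sys.argv[1]
o=get_obs();c=cams.calibration("wrist");im=cams.camera("wrist")
cv2.imwrite(f"pics/{n}.png",im);pickle.dump(c,open(f"{n}.pkl","wb"))
print(o["ee_pos"].round(4),o["eef_rot"].round(4),o["qpos"].round(3),o["time_s"],o["force"])
E
python3 snap.py w1
```

```text
[ 0.5797 -0.0047  0.3292] [-1.571e+00  4.000e-04 -4.055e-01] [-0.071  0.311  1.224 -0.     1.606  0.334] 3.4833 [-0.23108803 -0.34615448  0.54443168]
```

View pics/w1.png

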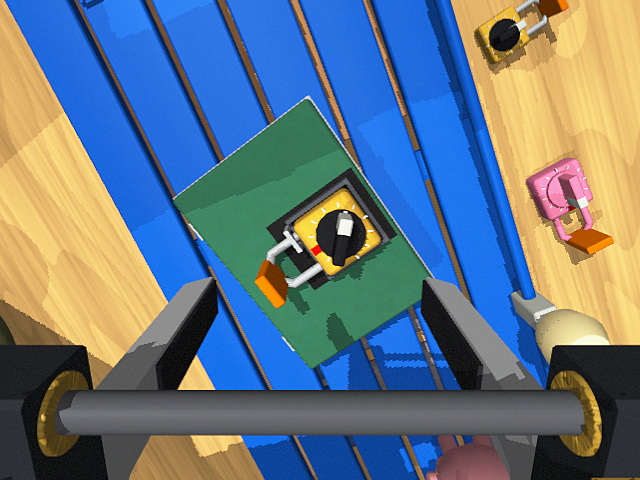

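The wrist view is clear: dial at (342,236), white pointer end at (346,221), red mark at (317,251), tab top at (270,283). I'll crop it to get precise pixels.

```bash
python3 - <<'E'
import cv2
a=cv2.imread("pics/w1.png")[165:315,245:405]
cv2.imwrite("pics/w1c.png",cv2.resize(a,(640,600),interpolation=cv2.INTER_CUBIC))
E
```

```text
(no output)
```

View pics/w1c.png

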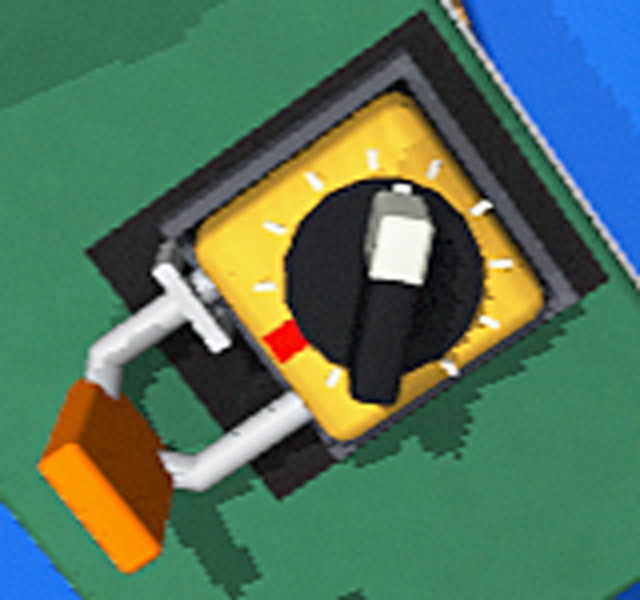

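```bash
python3 - <<'E'
from h import *
import pickle
W=pickle.load(open("w1.pkl","rb"));S=cams.calibration("scene");D=cams.calibration("side")
f=lambda x,y:(245+x/4-.4,165+y/4-.4)
s=lambda x,y:(260+x/6-.4,165+y/6-.4); d=lambda x,y:(305+x/6-.4,170+y/6-.4)
t=[plane(W,f(*p),.171)[:2] for p in [(285,341),(264,287),(273,228),(316,181),(373,159),(434,168),(483,208),(501,264),(489,322),(451,369),(333,377)]]
A=np.array(t);M=np.c_[2*A,np.ones(len(A))];x=np.linalg.lstsq(M,(A**2).sum(1),rcond=None)[0]
c=x[:2];print("dial axis by ticks",c, "r",np.sqrt(x[2]+c@c))
print("ang",[round(float(np.degrees(np.arctan2(*(p-c)[::-1]))),1) for p in t])
# body corners
# bar top ends z .201
a=plane(W,f(408,217),.201);b=plane(W,f(377,395),.201)
print("bar",a,b,(a+b)/2,np.degrees(np.arctan2(a[1]-b[1],a[0]-b[0])),np.linalg.norm(a-b))
# lid height: lid corners in 3 views (w1 far corner 307,97; left 174,200; right 435,280; near 315,369)
for w,sp,dp in [((174,199),(665,205),(613,460)),((307,97),(610,490),(122,468)),((434,281),(95,410),(105,137))]:
    print("lid",tri((W,w),(S,s(*sp)),(D,d(*dp))))
print("tab top ctr",tri((W,f(101,510)),(S,s(404,137)),(D,d(460,118))))
tt=[plane(W,f(*p),.2)[:2] for p in [(66,448),(39,465),(130,573),(160,550)]];print(np.array(tt),np.mean(tt,0))
E
```

```text
dial axis by ticks [ 0.59050803 -0.02400791] r 0.024765136841242912
ang [-168.3, 162.5, 132.8, 101.7, 72.2, 42.8, 12.0, -17.4, -47.5, -77.6, -138.0]
bar [ 0.60089765 -0.00740229  0.201     ] [ 0.58205518 -0.03767929  0.201     ] [ 0.59147642 -0.02254079  0.201     ] 58.10450230904216 0.03566139676526467
lid (array([0.46580789, 0.05638707, 0.14371841]), [0.0011024975167768028, 0.0011661231360982824, 0.0006031878676521791])
lid (array([0.60985441, 0.08845171, 0.1427184 ]), [0.0019434433165092478, 0.0014157928261361228, 0.0013971803055064028])
lid (array([ 0.65348132, -0.11057839,  0.14462144]), [0.0036121677787741236, 0.0028088364154785286, 0.0027943429604725075])
tab top ctr (array([ 0.52469192, -0.03561958,  0.20653564]), [0.0008205075732812691, 0.0016818113130146973, 0.0009907483176278562])
[[ 0.52185646 -0.02414322]
 [ 0.51546401 -0.02526785]
 [ 0.52221883 -0.0532506 ]
 [ 0.52979661 -0.051078  ]] [ 0.52233398 -0.03843492]
```

Dial axis ≈ (0.591,-0.0233), box yaw ≈ 12.3°, bar pointing at ≈58°, so dial ≈ +134°. Lid z is about 0.144. I'll align over the dial, go partway down with a half-open gripper and check.

>>> {"method": "step_arm", "body": {
  "plan": [
    {"grip": 0.1, "slide": [0.009, 0, -0.0063], "spin": 0},
    {"grip": 0.1, "slide": [0.0087, 0, -0.0063], "spin": 0},
    {"grip": 0.1, "slide": [0, 0.02, 0], "spin": 4.4},
    {"grip": 0.1, "slide": [0, 0.025, 0], "spin": 4.4},
    {"grip": 0.1, "slide": [0, 0.025, 0], "spin": 0},
    {"grip": 0.1, "slide": [0, 0.02, 0], "spin": 0},
    {"grip": 0.1, "slide": [0, 0, 0], "spin": 0},
    {"grip": 0.1, "slide": [0, 0, 0], "spin": 0}
  ],
  "force": 15
}}

```text
time_s: 4.2
ee_pos: [0.5911, -0.024, 0.2393]
eef_rot: [-1.571, 0.001, -0.563]
force: [-0.8, 0.0, 0.5]
grip_width: 0.0447
```

```bash
python3 snap.py w2; python3 - <<'E'
from h import *
for n in ("scene","side"): cv2.imwrite(f"pics/{n}2.png",cams.camera(n))
a=cv2.imread("pics/side2.png")[130:270,290:450]
cv2.imwrite("pics/side2c.png",cv2.resize(a,(686,600),interpolation=cv2.INTER_CUBIC))
E
```

```text
[ 0.5911 -0.024   0.2393] [-1.5715e+00  1.2000e-03 -5.6250e-01] [-0.102  0.372  1.347 -0.     1.424  0.46 ] 4.2 [-0.7669433   0.03413802  0.46493662]
```

View pics/w2.png

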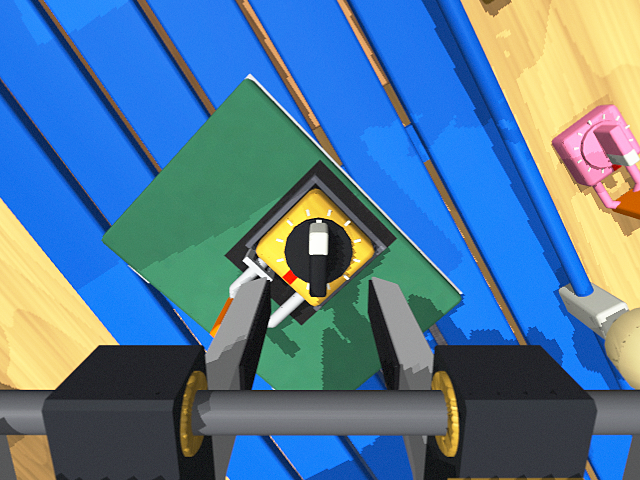

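View pics/side2c.png

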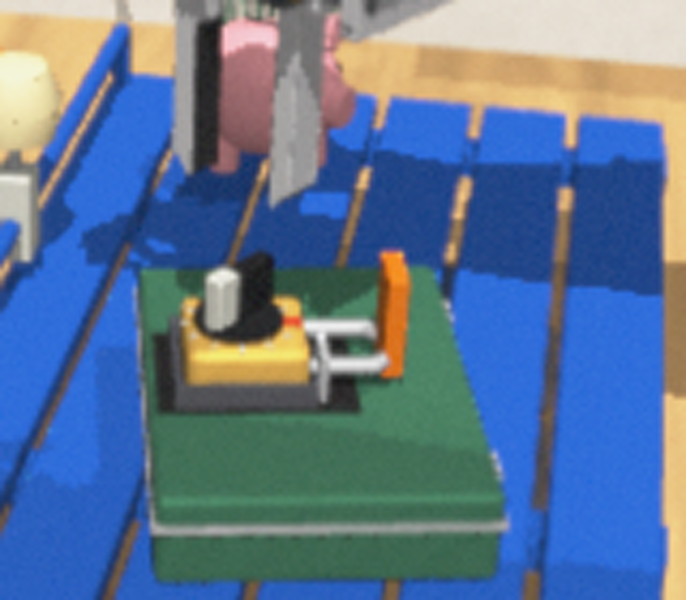

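The bar runs vertically at column 318, square to the jaws and centred between them. I'll measure its height from the two wrist places.

```bash
python3 - <<'E'
import cv2
a=cv2.imread("pics/w2.png")[180:330,240:400]
cv2.imwrite("pics/w2c.png",cv2.resize(a,(640,600),interpolation=cv2.INTER_CUBIC))
E
```

```text
(no output)
```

View pics/w2c.png

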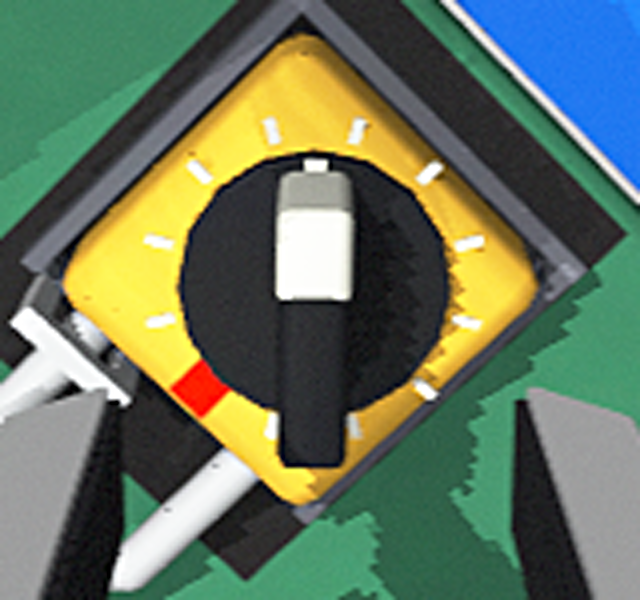

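```bash
python3 - <<'E'
from h import *
import pickle
W=pickle.load(open("w1.pkl","rb"));V=pickle.load(open("w2.pkl","rb"))
f=lambda x,y:(245+x/4-.4,165+y/4-.4);g=lambda x,y:(240+x/4-.4,180+y/4-.4)
for a,b in [((409,219),(315,211)),((394,283),(314,299)),((376,402),(314,466)),((285,341),(201,390)),((373,159),(271,131)),((501,264),(467,323)),((264,287),(160,321)),((483,208),(468,243))]:
    p,r=tri((W,f(*a)),(V,g(*b)));print(p.round(4),np.round(r,4))
o=get_obs();print(proj(V,o["ee_pos"]))
A=np.array([plane(V,g(*p),.171)[:2] for p in [(160,321),(158,243),(200,170),(271,131),(357,131),(430,172),(468,243),(467,323),(427,391)]])
M=np.c_[2*A,np.ones(len(A))];x=np.linalg.lstsq(M,(A**2).sum(1),rcond=None)[0];print("axis",x[:2])
print("bar", plane(V,g(315,211),.201),plane(V,g(314,466),.201))
E
```

```text
[ 0.6009 -0.008   0.2003] [0.0001 0.0001]
[ 0.5933 -0.0198  0.1952] [0.0001 0.0001]
[ 0.5814 -0.0387  0.2016] [0. 0.]
[ 0.5662 -0.0291  0.1715] [0.0002 0.0002]
[5.982e-01 1.000e-04 1.738e-01] [0. 0.]
[ 0.6143 -0.011   0.2539] [0.0035 0.0035]
[ 0.5667 -0.0168  0.1699] [0. 0.]
[ 0.6162 -0.0093  0.229 ] [0.0053 0.0053]
[319.34016362 294.15221613]
axis [ 0.59043177 -0.02403192]
bar [ 0.60102682 -0.00773922  0.201     ] [ 0.58123954 -0.0388398   0.201     ]
```

Bar top is at 0.201 and body top at 0.171, so the lid is at 0.145. The dial axis is at (0.591,-0.0236), right under the TCP. I'll descend to TCP z≈0.180 and close.

>>> {"method": "step_arm", "body": {
  "plan": [
    {"grip": 0.1, "slide": [0, 0.02, 0], "spin": 0},
    {"grip": 0.1, "slide": [0, 0.02, 0], "spin": 0},
    {"grip": 0.1, "slide": [0, 0.012, 0], "spin": 0},
    {"grip": 0.1, "slide": [0, 0.007, 0], "spin": 0},
    {"grip": 0.1, "slide": [0, 0, 0], "spin": 0},
    {"grip": 0.1, "slide": [0, 0, 0], "spin": 0}
  ],
  "force": 15
}}

```text
time_s: 4.85
ee_pos: [0.5913, -0.0233, 0.1814]
eef_rot: [-1.57, -0.001, -0.563]
force: [0.3, -1.2, 1.1]
grip_width: 0.042
```

>>> {"method": "step_arm", "body": {
  "plan": [
    {"grip": 1, "slide": [0, 0, 0], "spin": 0},
    {"grip": 1, "slide": [0, 0, 0], "spin": 0},
    {"grip": 1, "slide": [0, 0, 0], "spin": 0},
    {"grip": 1, "slide": [0, 0, 0], "spin": 0},
    {"grip": 1, "slide": [0, 0, 0], "spin": 0},
    {"grip": 1, "slide": [0, 0, 0], "spin": 0},
    {"grip": 1, "slide": [0, 0, 0], "spin": 0},
    {"grip": 1, "slide": [0, 0, 0], "spin": 0}
  ],
  "force": 15
}}

```text
time_s: 5.52
ee_pos: [0.591, -0.0233, 0.1807]
eef_rot: [-1.571, -0.0, -0.563]
force: [-0.8, 0.3, 2.0]
grip_width: 0.01
```

```bash
python3 snap.py w3; python3 - <<'E'
import cv2
a=cv2.imread("pics/w3.png")[180:360,230:410]
cv2.imwrite("pics/w3c.png",cv2.resize(a,(600,600),interpolation=cv2.INTER_CUBIC))
E
```

```text
[ 0.591  -0.0233  0.1807] [-1.5707e+00 -2.0000e-04 -5.6300e-01] [-0.101  0.412  1.429  0.     1.301  0.462] 5.5167 [-0.81900858  0.28943544  2.040513  ]
```

View pics/w3c.png

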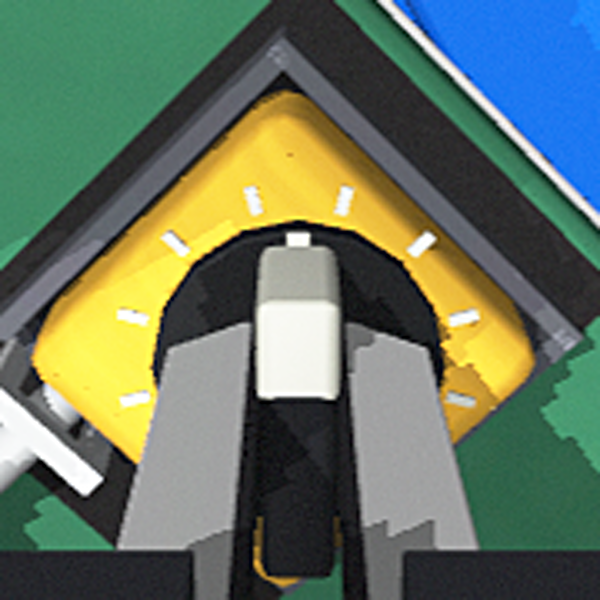

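Gripped at 10 mm. The pointer is now at 57.7° in world and the target is 192.3°, so I need 134.5° counter-clockwise (negative spin).

>>> {"method": "step_arm", "body": {
  "plan": [
    {"grip": 1, "slide": [0, 0, 0], "spin": -3},
    {"grip": 1, "slide": [0, 0, 0], "spin": -6},
    {"grip": 1, "slide": [0, 0, 0], "spin": -6},
    {"grip": 1, "slide": [0, 0, 0], "spin": -6},
    {"grip": 1, "slide": [0, 0, 0], "spin": -6},
    {"grip": 1, "slide": [0, 0, 0], "spin": -6},
    {"grip": 1, "slide": [0, 0, 0], "spin": -6},
    {"grip": 1, "slide": [0, 0, 0], "spin": -6},
    {"grip": 1, "slide": [0, 0, 0], "spin": -6},
    {"grip": 1, "slide": [0, 0, 0], "spin": -6},
    {"grip": 1, "slide": [0, 0, 0], "spin": 0},
    {"grip": 1, "slide": [0, 0, 0], "spin": 0}
  ],
  "force": 20
}}

```text
time_s: 6.57
ee_pos: [0.5912, -0.0232, 0.1807]
eef_rot: [-1.571, -0.001, 0.429]
force: [2.1, 1.0, 2.6]
grip_width: 0.0098
```

```bash
python3 snap.py w4
```

```text
[ 0.5912 -0.0232  0.1807] [-1.571e+00 -9.000e-04  4.286e-01] [-0.101  0.412  1.428  0.     1.3   -0.53 ] 6.5667 [2.12188118 1.00185215 2.59516845]
```

View pics/w4.png

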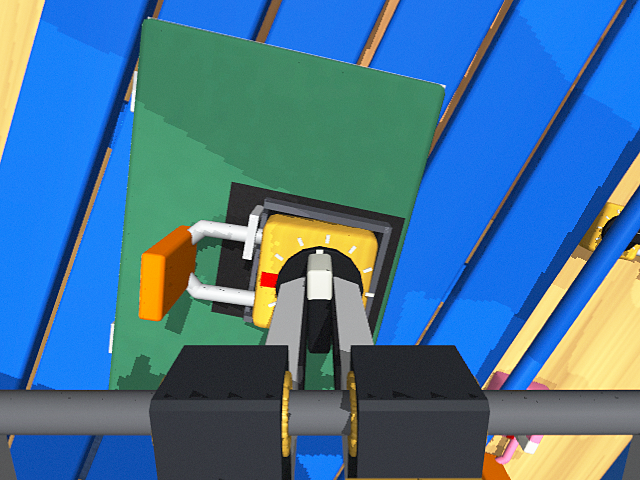

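The bar is turning with the jaws: the pointer is now at 114.6° and 77.7° remains.

>>> {"method": "step_arm", "body": {
  "plan": [
    {"grip": 1, "slide": [0, 0, 0], "spin": -6},
    {"grip": 1, "slide": [0, 0, 0], "spin": -6},
    {"grip": 1, "slide": [0, 0, 0], "spin": -6},
    {"grip": 1, "slide": [0, 0, 0], "spin": -6},
    {"grip": 1, "slide": [0, 0, 0], "spin": -6},
    {"grip": 1, "slide": [0, 0, 0], "spin": -6},
    {"grip": 1, "slide": [0, 0, 0], "spin": -6},
    {"grip": 1, "slide": [0, 0, 0], "spin": -6},
    {"grip": 1, "slide": [0, 0, 0], "spin": -6},
    {"grip": 1, "slide": [0, 0, 0], "spin": -6},
    {"grip": 1, "slide": [0, 0, 0], "spin": -6},
    {"grip": 1, "slide": [0, 0, 0], "spin": -6},
    {"grip": 1, "slide": [0, 0, 0], "spin": -5.7},
    {"grip": 1, "slide": [0, 0, 0], "spin": 0},
    {"grip": 1, "slide": [0, 0, 0], "spin": 0},
    {"grip": 1, "slide": [0, 0, 0], "spin": 0},
    {"grip": 1, "slide": [0, 0, 0], "spin": 0}
  ],
  "force": 20
}}

```text
time_s: 8.03
ee_pos: [0.591, -0.0234, 0.1806]
eef_rot: [-1.571, 0.0, 1.785]
force: [1.9, 1.2, 4.4]
grip_width: 0.0096
```

```bash
python3 snap.py w5
```

```text
[ 0.591  -0.0234  0.1806] [-1.5711e+00  2.0000e-04  1.7850e+00] [-0.101  0.412  1.429 -0.     1.301 -1.886] 8.0333 [1.85155592 1.24072173 4.40784475]
```

View pics/w5.png

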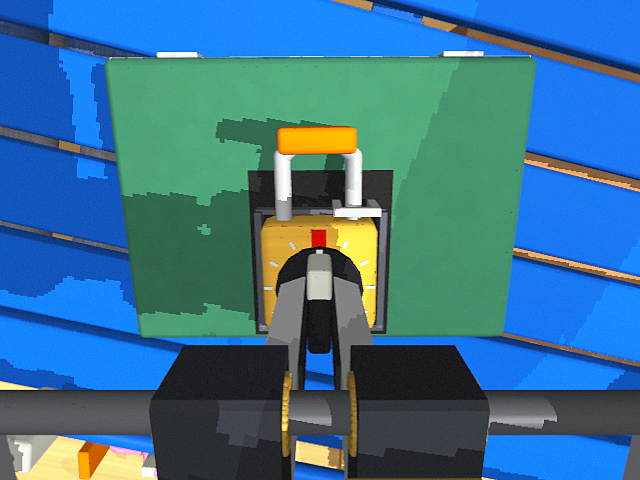

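The pointer is at the red mark: (319,238) with the pointer at (319,255). I'll release, raise, and go over the tab with the jaws turned along the lock's x.

>>> {"method": "step_arm", "body": {
  "plan": [
    {"grip": 0.2, "slide": [0, 0, 0], "spin": 0},
    {"grip": 0.2, "slide": [0, 0, 0], "spin": 0},
    {"grip": 0.2, "slide": [0, 0, 0], "spin": 0},
    {"grip": 0.2, "slide": [0, 0, 0], "spin": 0},
    {"grip": 0.2, "slide": [0, 0, 0], "spin": 0},
    {"grip": 0.2, "slide": [0, 0, 0], "spin": 0},
    {"grip": 0.2, "slide": [0, -0.01, 0], "spin": 0},
    {"grip": 0.2, "slide": [0, -0.02, 0], "spin": 0},
    {"grip": 0.2, "slide": [0, -0.02, 0], "spin": 0},
    {"grip": 0.2, "slide": [0, -0.02, 0], "spin": 0},
    {"grip": 0.2, "slide": [0, 0, 0], "spin": 0},
    {"grip": 0.2, "slide": [0, 0, 0], "spin": 0}
  ]
}}

```text
time_s: 9.08
ee_pos: [0.5912, -0.0233, 0.2517]
eef_rot: [-1.573, 0.001, 1.788]
force: [0.2, -0.7, -0.2]
grip_width: 0.0378
```

```bash
python3 snap.py w6
```

```text
[ 0.5912 -0.0233  0.2517] [-1.5728e+00  7.0000e-04  1.7879e+00] [-0.101  0.364  1.33  -0.     1.446 -1.889] 9.0833 [ 0.16612452 -0.73307548 -0.20035754]
```

View pics/w6.png

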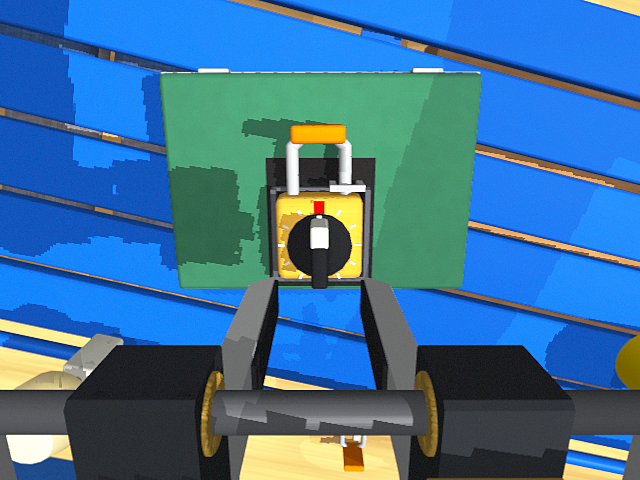

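Pointer at (319,220) lies straight under the red mark (319,208), with the dial at rest in the notch. Next I measure the tab from w5 and w6.

```bash
python3 - <<'E'
from h import *
import pickle
C={n:pickle.load(open(n+".pkl","rb")) for n in ("w5","w6")}
R={}
for n in C:
    im=cv2.imread(f"pics/{n}.png");h=cv2.cvtColor(im,cv2.COLOR_BGR2HSV)
    m=cv2.inRange(h,(5,180,225),(20,255,255));m[:, :200]=0;m[:,440:]=0;m[300:]=0
    k=max(cv2.findContours(m,cv2.RETR_EXTERNAL,cv2.CHAIN_APPROX_NONE)[0],key=cv2.contourArea)
    r=cv2.minAreaRect(k);R[n]=r;print(n,r)
    bx=cv2.boxPoints(r);q=np.array([plane(C[n],p,.2)[:2] for p in bx]);print(q.round(4).tolist(),q.mean(0),[np.linalg.norm(q[i]-q[i-1]).round(4) for i in range(4)])
print(tri((C["w5"],R["w5"][0]),(C["w6"],R["w6"][0])))
E
```

```text
w5 ((317.0434875488281, 140.1317596435547), (25.729333877563477, 78.2694091796875), 88.83085632324219)
[[0.5204, -0.0552], [0.5137, -0.0272], [0.5227, -0.0248], [0.5295, -0.0533]] [ 0.52158493 -0.04011848] [np.float64(0.0093), np.float64(0.0288), np.float64(0.0093), np.float64(0.0293)]
w6 ((318.0, 134.0), (18.0, 54.0), 90.0)
[[0.5201, -0.0552], [0.5139, -0.0271], [0.523, -0.025], [0.5293, -0.0533]] [ 0.5215876  -0.04014447] [np.float64(0.0093), np.float64(0.0287), np.float64(0.0093), np.float64(0.029)]
(array([ 0.52159156, -0.0401305 ,  0.19898791]), [1.5327890472006693e-05, 1.5327890472016654e-05])
```

Tab top centre at (0.5217,-0.040,0.199). I move 71 mm along tool z, then spin 90° so the jaws close across its thickness.

>>> {"method": "step_arm", "body": {
  "plan": [
    {"grip": 0.36, "slide": [-0.0005, 0, 0.018], "spin": 0},
    {"grip": 0.36, "slide": [0, 0, 0.025], "spin": 0},
    {"grip": 0.36, "slide": [0, 0, 0.018], "spin": 0},
    {"grip": 0.36, "slide": [0, 0, 0.01], "spin": 6},
    {"grip": 0.36, "slide": [0, 0, 0], "spin": 7},
    {"grip": 0.36, "slide": [0, 0, 0], "spin": 7},
    {"grip": 0.36, "slide": [0, 0, 0], "spin": 7},
    {"grip": 0.36, "slide": [0, 0, 0], "spin": 7},
    {"grip": 0.36, "slide": [0, 0, 0], "spin": 7},
    {"grip": 0.36, "slide": [0, 0, 0], "spin": 7},
    {"grip": 0.36, "slide": [0, 0, 0], "spin": 7},
    {"grip": 0.36, "slide": [0, 0, 0], "spin": 7},
    {"grip": 0.36, "slide": [0, 0, 0], "spin": 7},
    {"grip": 0.36, "slide": [0, 0, 0], "spin": 7},
    {"grip": 0.36, "slide": [0, 0, 0], "spin": 7},
    {"grip": 0.36, "slide": [0, 0, 0], "spin": 7},
    {"grip": 0.36, "slide": [0, 0, 0], "spin": 0},
    {"grip": 0.36, "slide": [0, 0, 0], "spin": 0}
  ]
}}

```text
time_s: 10.63
ee_pos: [0.5214, -0.039, 0.2497]
eef_rot: [-1.57, 0.001, 0.221]
force: [0.1, 0.1, -0.3]
grip_width: 0.03
```

```bash
python3 snap.py w7
```

```text
[ 0.5214 -0.039   0.2497] [-1.5703e+00  1.4000e-03  2.2100e-01] [-0.145  0.209  1.532  0.     1.403 -0.366] 10.6333 [ 0.07183119  0.14508494 -0.34506427]
```

View pics/w7.png

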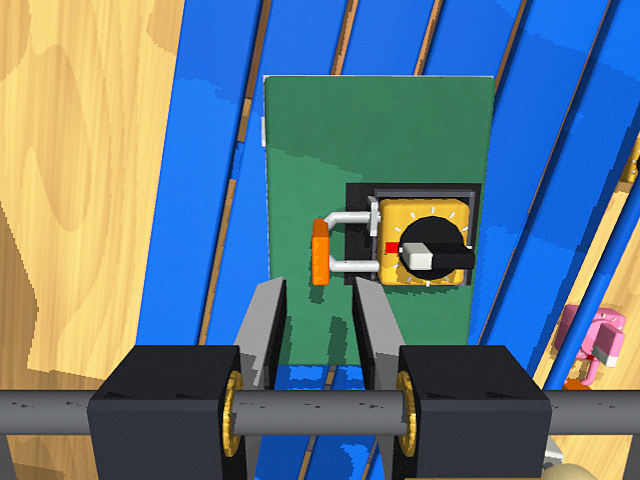

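The tab at (320,253) is centred between the jaws. I descend to TCP z≈0.172 and close.

>>> {"method": "step_arm", "body": {
  "plan": [
    {"grip": 0.36, "slide": [0, 0.025, 0], "spin": 0},
    {"grip": 0.36, "slide": [0, 0.025, 0], "spin": 0},
    {"grip": 0.36, "slide": [0, 0.018, 0], "spin": 0},
    {"grip": 0.36, "slide": [0, 0.01, 0], "spin": 0},
    {"grip": 0.36, "slide": [0, 0, 0], "spin": 0},
    {"grip": 0.36, "slide": [0, 0, 0], "spin": 0},
    {"grip": 0.36, "slide": [0, 0, 0], "spin": 0}
  ]
}}

```text
time_s: 11.27
ee_pos: [0.5223, -0.0392, 0.1737]
eef_rot: [-1.571, -0.002, 0.218]
force: [-0.1, 0.2, 0.5]
grip_width: 0.0303
```

>>> {"method": "step_arm", "body": {
  "plan": [
    {"grip": 1, "slide": [0, 0, 0], "spin": 0},
    {"grip": 1, "slide": [0, 0, 0], "spin": 0},
    {"grip": 1, "slide": [0, 0, 0], "spin": 0},
    {"grip": 1, "slide": [0, 0, 0], "spin": 0},
    {"grip": 1, "slide": [0, 0, 0], "spin": 0},
    {"grip": 1, "slide": [0, 0, 0], "spin": 0}
  ],
  "force": 25
}}

```text
time_s: 11.77
ee_pos: [0.5218, -0.0391, 0.1728]
eef_rot: [-1.571, -0.001, 0.217]
force: [-1.9, 0.2, 3.8]
grip_width: 0.01
```

>>> {"method": "step_arm", "body": {
  "plan": [
    {"grip": 1, "slide": [-0.003, 0, 0], "spin": 0},
    {"grip": 1, "slide": [-0.004, 0, 0], "spin": 0},
    {"grip": 1, "slide": [-0.004, 0, 0], "spin": 0},
    {"grip": 1, "slide": [-0.004, 0, 0], "spin": 0},
    {"grip": 1, "slide": [-0.004, 0, 0], "spin": 0},
    {"grip": 1, "slide": [-0.003, 0, 0], "spin": 0},
    {"grip": 1, "slide": [-0.002, 0, 0], "spin": 0},
    {"grip": 1, "slide": [0, 0, 0], "spin": 0},
    {"grip": 1, "slide": [0, 0, 0], "spin": 0}
  ],
  "force": 40
}}

```text
time_s: 12.52
ee_pos: [0.4981, -0.0444, 0.1727]
eef_rot: [-1.571, 0.0, 0.217]
force: [-1.7, 0.8, 5.2]
grip_width: 0.0099
```

```bash
python3 snap.py w8
```

```text
[ 0.4981 -0.0444  0.1727] [-1.5709e+00  2.0000e-04  2.1710e-01] [-0.162  0.22   1.701 -0.     1.221 -0.379] 12.5167 [-1.67314352  0.80216605  5.24397848]
```

View pics/w8.png

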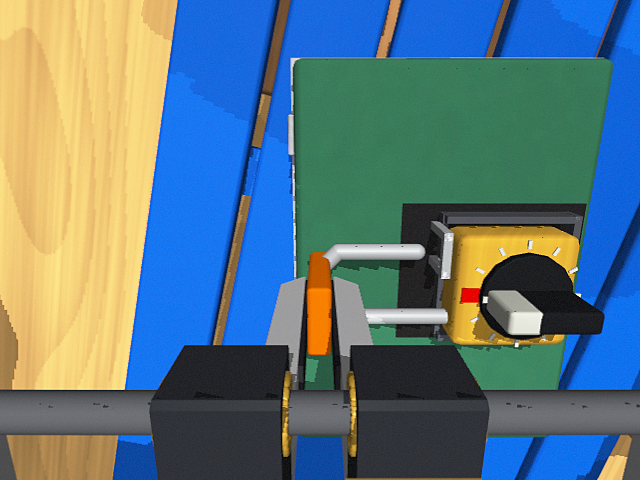

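The shackle slides freely: its short leg end is at (425,252), clear of the staple at (447,250). I pull the last few millimetres to the stop.

>>> {"method": "step_arm", "body": {
  "plan": [
    {"grip": 1, "slide": [-0.0015, 0, 0], "spin": 0},
    {"grip": 1, "slide": [-0.0015, 0, 0], "spin": 0},
    {"grip": 1, "slide": [0, 0, 0], "spin": 0},
    {"grip": 1, "slide": [0, 0, 0], "spin": 0},
    {"grip": 1, "slide": [0, 0, 0], "spin": 0}
  ],
  "force": 50
}}

```text
time_s: 12.98
ee_pos: [0.4959, -0.0448, 0.1725]
eef_rot: [-1.571, -0.002, 0.217]
force: [6.4, 2.0, 1.9]
grip_width: 0.0099
```

The force rises to about 6 N along +x, so it is at its stop. I relieve 1 mm, then lift slowly.

>>> {"method": "step_arm", "body": {
  "plan": [
    {"grip": 1, "slide": [0.0015, 0, 0], "spin": 0},
    {"grip": 1, "slide": [0, 0, 0], "spin": 0},
    {"grip": 1, "slide": [0, -0.003, 0], "spin": 0},
    {"grip": 1, "slide": [0, -0.004, 0], "spin": 0},
    {"grip": 1, "slide": [0, -0.005, 0], "spin": 0},
    {"grip": 1, "slide": [0, -0.006, 0], "spin": 0},
    {"grip": 1, "slide": [0, -0.007, 0], "spin": 0},
    {"grip": 1, "slide": [0, 0, 0], "spin": 0}
  ],
  "force": 55
}}

```text
time_s: 13.65
ee_pos: [0.4972, -0.0447, 0.199]
eef_rot: [-1.572, -0.002, 0.217]
force: [0.7, -0.1, -3.1]
grip_width: 0.0092
```

```bash
python3 snap.py w9; python3 - <<'E'
from h import *
im=cams.camera("side")
a=im[110:290,290:470]
cv2.imwrite("pics/side9c.png",cv2.resize(a,(600,600),interpolation=cv2.INTER_CUBIC))
E
```

```text
[ 0.4972 -0.0447  0.199 ] [-1.5715e+00 -1.5000e-03  2.1710e-01] [-0.163  0.191  1.672 -0.     1.277 -0.38 ] 13.65 [ 0.6698005  -0.11510659 -3.13979208]
```

View pics/side9c.png

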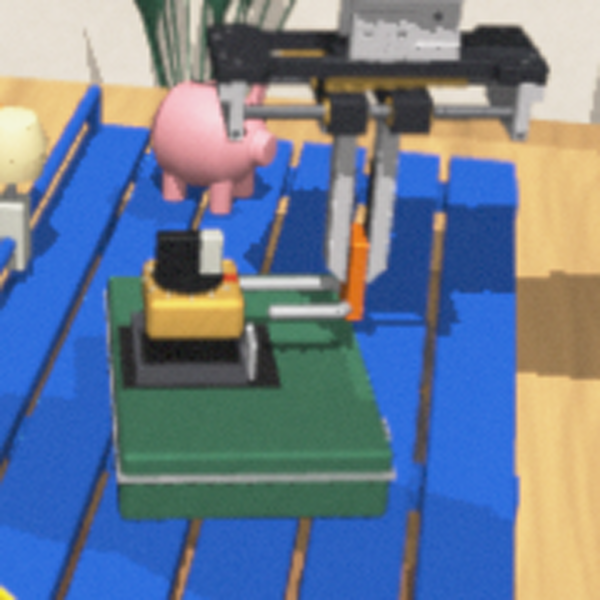

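View pics/w9.png

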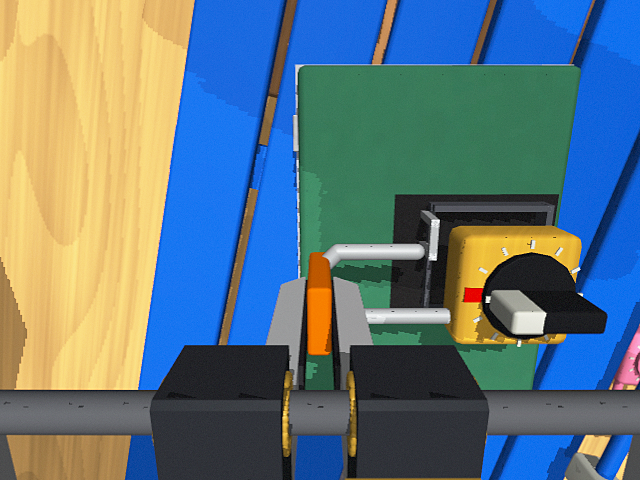

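The lock is out of the seat, level and open (body at (190,295) in the side crop, well above the frame). I lift another 90 mm, moving gently.

>>> {"method": "step_arm", "body": {
  "plan": [
    {"grip": 1, "slide": [0, -0.006, 0], "spin": 0},
    {"grip": 1, "slide": [0, -0.008, 0], "spin": 0},
    {"grip": 1, "slide": [0, -0.01, 0], "spin": 0},
    {"grip": 1, "slide": [0, -0.01, 0], "spin": 0},
    {"grip": 1, "slide": [0, -0.01, 0], "spin": 0},
    {"grip": 1, "slide": [0, -0.01, 0], "spin": 0},
    {"grip": 1, "slide": [0, -0.01, 0], "spin": 0},
    {"grip": 1, "slide": [0, -0.01, 0], "spin": 0},
    {"grip": 1, "slide": [0, -0.01, 0], "spin": 0},
    {"grip": 1, "slide": [0, -0.006, 0], "spin": 0},
    {"grip": 1, "slide": [0, -0.003, 0], "spin": 0},
    {"grip": 1, "slide": [0, 0, 0], "spin": 0},
    {"grip": 1, "slide": [0, 0, 0], "spin": 0},
    {"grip": 1, "slide": [0, 0, 0], "spin": 0},
    {"grip": 1, "slide": [0, 0, 0], "spin": 0},
    {"grip": 1, "slide": [0, 0, 0], "spin": 0},
    {"grip": 1, "slide": [0, 0, 0], "spin": 0}
  ],
  "force": 55
}}

```text
time_s: 15.17
ee_pos: [0.4968, -0.0446, 0.2902]
eef_rot: [-1.571, 0.0, 0.217]
force: [0.5, 0.1, -2.3]
grip_width: 0.0099
```

```bash
python3 snap.py w10; python3 - <<'E'
from h import *
im=cams.camera("side"); cv2.imwrite("pics/side10.png",im)
cv2.imwrite("pics/scene10.png",cams.camera("scene"))
E
```

```text
[ 0.4968 -0.0446  0.2902] [-1.5707e+00  3.0000e-04  2.1710e-01] [-0.163  0.131  1.529 -0.     1.481 -0.38 ] 15.1667 [ 0.47105071  0.09038464 -2.25319   ]
```

View pics/side10.png

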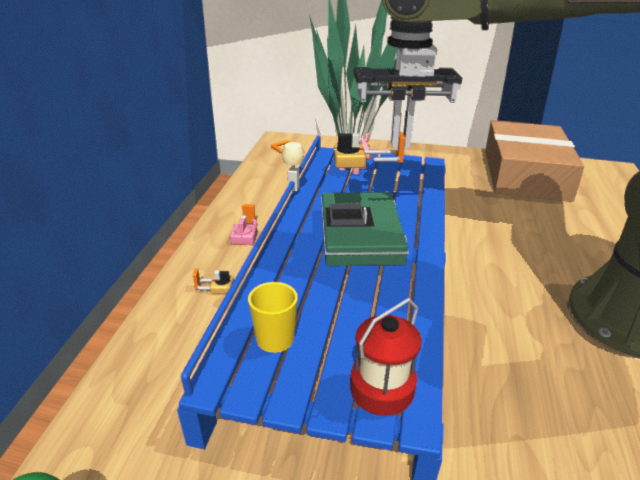

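View pics/w10.png

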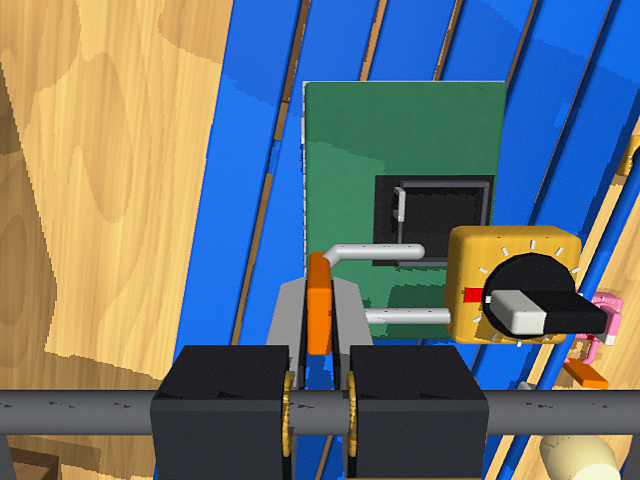

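View pics/scene10.png

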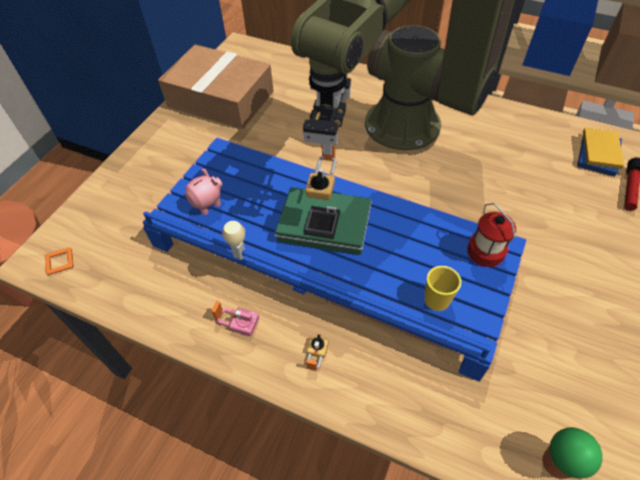

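All views agree: the lock hangs level and open, about 118 mm above its seat. The seat is empty, and the lantern, piggy bank and cup have not moved. Wrist views w9 and w10 show the shackle in the same place. I'm handing in.

```bash
python3 -c "
from station import hand_in,get_obs
o=get_obs();print(o['grip_width'],o['ee_pos'],o['force'],abs(o['joint_vel']).max())
print(hand_in())"
```

```text
0.009499346888137828 [ 0.49679561 -0.04458386  0.29036944] [ 0.31913289  0.15194546 -2.73822283] 0.0007816331655909061
the job is handed in; nothing more can be done
None
```

I opened the padlock, lifted it off the hasp and handed in the job with the gripper still holding it by the orange tab. No verdict is reported.

- **Dial:** I turned it about 134° counter-clockwise. After I let go, the pointer stood right at the red mark with the shackle still shut. It had started between two notches, not in one, which made no difference.
- **Shackle:** I pulled the tab about 27 mm, until the force rose to about 6 N at the stop. I then eased back 1.5 mm, so the shackle should be about 25 mm out. I worked that out from the arm's travel and did not measure it again, but two later wrist views show it not moving.
- **Hold:** The lock hangs level and still, about 118 mm above the lid, gripped at about 55 N. The sensed weight of 2.3–2.7 N fits a free 0.22 kg lock touching nothing.
- **Surroundings:** By eye in the last camera views, the lantern, piggy bank and cup are where they started.
- **Time:** It took about 15 s of the 69 s allowed.

One early check disagreed. My first two-view estimate put the tab's top at 206 mm, against about 200 mm expected. The closer wrist views gave 199 mm, and I used that.

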